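Pull the orange slide box out of the packed rack

TASK

Take the orange slide box out of the rack: pinch its pull tab, first lean its top out of the row by about 15 degrees over the rack's low front lip while its foot is still on the rack floor, then lift it out. Set it gently down, standing upright, in the middle of the green tray and let go, leaving the blue and white boxes standing in the rack.

Things in the scene. Friction and masses are not known exactly. Their poses are not given: they have to be found in the camera images.
- orange_box: Orange slide box on edge in a rack, 100 mm deep (x), 34 thick (y), 110 tall, 0.25 kg, in a row of three (any order) along y. Origin: centre of underside. z up, -x = outward, rack's open front, robot side. Stiff tab on top: 12 mm thick (x), 24 wide (y), 110 to 146 mm above origin, centred at x -20, y 0. Pinch it front and back: above the box tops 60 mm is free each way; next tabs are 36 mm off along y.
- blue_box: Blue slide box, a loose bystander: size, tab, origin and axes as the orange one, 2 mm gaps between boxes. They stand on the floor of a fixed wooden rack, 8 mm above the bench. The rack's front lip, 6 mm thick, rises 18 mm above that floor, 8 mm in front of the boxes; back stops are 4 mm behind them. Leaned about 15 degrees about its lower front edge, a box clears lip and rail and can be lifted out.
- white_box: White slide box, a loose bystander, in all else like the blue one. Over the rear 10 mm of the three box tops runs the rack's steel retaining rail, underside 16 mm above them, top 140 mm above the bench: no box lifts straight up by more than 16 mm. The rack's end cheeks, 12 mm thick and 2 mm beside the row, are 90 mm tall, with rear posts to 140 mm.
- tray: Square low green plastic tray, fixed to the bench, 140 x 140 mm outside, walls 5 mm thick and 14 mm high, floor 5 mm thick. Origin at the centre of its underside on the bench; z up. The box fits in its middle at any heading.
Mind the look-alikes: they are no part of the job. Several things have the shape of the orange_box; the one meant has the colours described above. There is more than one size of the tray; the job needs the larger.

How it is judged:
By the outcome, as a careful person would: the job done as asked, in the order asked, and still so for the second after the job is handed in, with the robot touching nothing.
It also fails if it takes over 45 s, if anything falls off the work surface, if the arm or the gripper's body presses on something with over 40 N, if the wrist force passes 120 N, or if a joint passes its speed limit or range.

ROBOT

A 6-joint arm with a two-finger parallel gripper is mounted at the origin on the work surface. World frame = base frame: x ahead of the robot, y to its left, z up, the work surface at z = 0. Lengths are in m, angles in rad, forces in N, time in s.
With the tool pointing down it reaches from about 0.225 to 0.875 m from the base axis. Payload 3.4 kg.
Tool frame: the origin (TCP) lies midway between the tips of the shut fingers; the grasp point (between the pads) lies 19 mm behind it; x points along the fingers, y is the direction in which the jaws open and shut, and the axes are right-handed (so a half turn about x gives the same grasp; the last joint's range is limited). The gripper opens to 85 mm and grips with 20 to 120 N. Pads are 22 mm wide; open, the fingers measure 114 mm over their backs; the gripper's body (76 mm by 85 mm) begins 54 mm behind the grasp point. The pads swing forward as they close: fully open they stand 13 mm farther back than shut.
Start: joints at [-1.47, 0.276, 1.505, -0, 1.361, -0.121], TCP at [0.126, -0.561, 0.231] pointing down, gripper open.
Joint ranges: [-2.89, 2.89], [-0.75, 2.08], [0.22, 2.7], [-1.18, 4.32], [0.11, 2.71], [-2.7, 2.7]. Speed limits (rad/s): [2.57, 2.57, 3.14, 3.14, 3.14, 3.14].

INTERFACE

Orientations are given as a unit quaternion [w, x, y, z].
In Python, from rig import manip, get_image, get_calibration, ticket gives the robot as it stands. The module is installed in compiled form; this text tells all that it offers.
- The arm moves only by the tool arm_command, never from a script. Its argument "series" is text: rows parted by semicolons, each of 7 numbers parted by spaces: the shift along the tool's x, y, z in units of 0.1 m (1.0 is 0.1 m), then the turn, a rotation vector about the tool's x, y, z in units of pi rad (1.0 is pi rad), then the opening, from -1 (shut) to 1 (fully open), so that 0 is half open. In form: tx ty tz rx ry rz claw; .... A call has 1 to 12 rows; each row shifts and turns the commanded pose from where the row before left it, along the tool's axes as they then stand; what a row does not reach is not made up. A row lasts 1/12 s, in which the tool goes at most 41.7 mm and 7.16 degrees, less where a joint would pass 70% of its speed; a pose out of reach is approached as far as the arm can. A call with a number of a shift or a turn outside -1 to 1 is refused whole. A call with a gripper value outside its range is refused whole. The fingers move at their own pace and stop on an object; "squeeze" is the grip in N (left out, the last holds). Time passes only in rows, so rows that do not move let the fingers close. It gives the time, the measured TCP pose, the force and the opening at its end, in the units of the state.
- manip.get_state(): the state, without advancing time (a new reading comes with each control period).
- get_image(name): name is "side" or "top" or "wrist"; returns the picture (384x512x3 uint8, red, green, blue); there is no depth.
- get_calibration(name): a dict with "fx", "fy", "cx", "cy" (pixels), "cam_to_world" (4x4, takes a point from camera to world coordinates); the wrist camera has in their place "tool_from_camera" (4x4, takes a point from camera to tool coordinates, whose origin is the TCP and whose axes are the tool frame's). Camera axes: x right, y down, z forward; pixel columns grow to the right and rows downward; lengths in m; the calibration is good to about 2 mm. A picture is of the moment at which its call begins: read the wrist's pose just before it. get_calibration takes no time and is no camera call.
- ticket.sign_off(): hands the job in, once; it reports no verdict.
The state is a dict: "clock": time; "qpos": joint angles; "qd": joint speeds; "effort": joint torques, N m; "position": TCP position; "ee_rot": TCP orientation; "contact_force": force on the tool from outside, world axes, zero at the start; "moment": the same for the moment, N m; "width": finger opening in m.
Only numpy, scipy, OpenCV 4.12 (cv2) and the standard library are available. Lean on these libraries where they do the work, as an engineer would, in place of code of your own. Each camera call takes 0.05 s, during which the arm holds its last target. There are 200 camera calls.

## Working session

There is one attempt and no reset: what is moved stays moved. The work goes in short steps, Python scripts to look and compute and a tool call to move; the robot and the scene stay as the last step left them, time stands still between calls to the robot, and variables do not carry over. Pictures are saved under pics/ and viewed, about 8 in all and at most 12, crops included, and the job is handed in when it is done.

Besides the shell and the picture viewer there is one more tool, called after "Request:" as name(argument=value, ...) on one line, values as JSON. arm_command: Moves the arm, as the interface text tells. Shifts and turns lie within -1 to 1; 1 stands for 0.1 m of shift or pi rad of turn. Its arguments: {"type":"object","properties":{"series":{"type":"string"},"squeeze":{"type":"number"}},"required":["series"]}

```bash
mkdir -p pics
python3 - <<'E'
from rig import manip,get_image,get_calibration
import cv2,numpy as np
np.set_printoptions(precision=4,suppress=True)
print(manip.get_state())
for n in("side","top","wrist"):
    cv2.imwrite(f"pics/{n}0.png",get_image(n)[:,:,::-1]); print(n,get_calibration(n))
a=[cv2.imread(f"pics/{n}0.png") for n in("side","top")]
E
```

```text
{'clock': 0.0, 'qpos': array([-1.47  ,  0.2766,  1.5061, -0.    ,  1.3607, -0.121 ]), 'qd': array([-0.0014, -0.0004,  0.001 , -0.0013, -0.001 ,  0.0008]), 'effort': array([ -0.0005, -41.6779, -24.5809,  -0.0003,   0.0109,  -0.    ]), 'position': array([ 0.1264, -0.5604,  0.2304]), 'ee_rot': array([ 0.0776,  0.7028,  0.0789, -0.7028]), 'contact_force': array([0.8819, 0.1809, 1.3432]), 'moment': array([0.01  , 0.0691, 0.0295]), 'width': 0.08534033206319624}
side {'fx': 389.63363530316366, 'fy': 389.63363530316366, 'cx': 262.1209164217721, 'cy': 187.20314187905547, 'cam_to_world': array([[-0.9806, -0.1393,  0.1376,  0.4976],
       [-0.1954,  0.6501, -0.7343,  0.5781],
       [ 0.0128, -0.747 , -0.6647,  0.5451],
       [ 0.    ,  0.    ,  0.    ,  1.    ]])}
top {'fx': 392.43069202361033, 'fy': 392.43069202361033, 'cx': 256.51216384233214, 'cy': 190.28004267206973, 'cam_to_world': array([[-0.0003, -0.9974,  0.0726,  0.5266],
       [-0.9997, -0.0015, -0.0247,  0.0141],
       [ 0.0247, -0.0726, -0.9971,  0.8048],
       [ 0.    ,  0.    ,  0.    ,  1.    ]])}
wrist {'fx': 321.0246273252468, 'fy': 321.0246273252468, 'cx': 253.0975907969873, 'cy': 191.82568232362968, 'tool_from_camera': array([[-0.0006, -0.315 ,  0.9491, -0.1421],
       [ 1.    , -0.0002,  0.0006, -0.0004],
       [-0.    ,  0.9491,  0.315 , -0.0806],
       [ 0.    ,  0.    ,  0.    ,  1.    ]])}
```

View pics/top0.png

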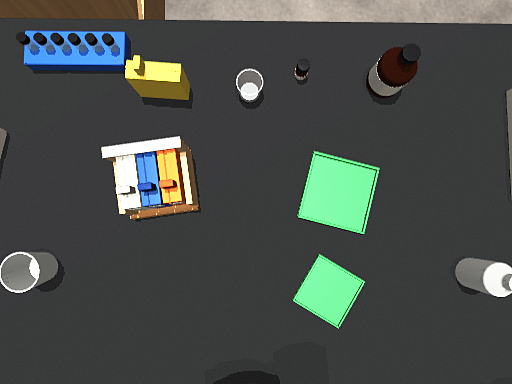

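View pics/side0.png

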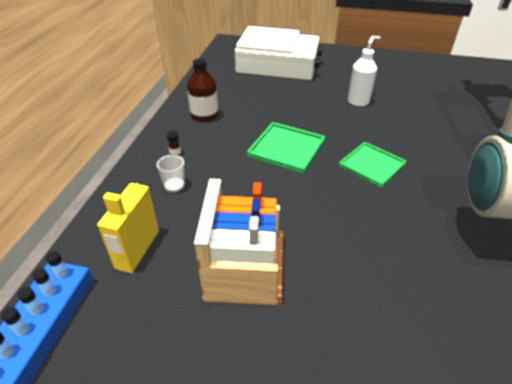

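Top view: orange box at (168,180), with its tab at (167,184). Look-alikes are blue (147,185), white (126,188) and the yellow tabbed box (158,80). The large green tray is at (340,192), the small one at (330,291). I choose orange and the large tray, and check them in a close crop.

```bash
cat > h.py <<'E'
import numpy as np,cv2
from rig import manip,get_image,get_calibration
from scipy.spatial.transform import Rotation as R
np.set_printoptions(precision=4,suppress=True)
def toolT(s):
    T=np.eye(4);T[:3,:3]=R.from_quat(np.roll(s['ee_rot'],-1)).as_matrix();T[:3,3]=s['position'];return T
def cam(n,s=None):
    c=get_calibration(n);K=np.array([[c['fx'],0,c['cx']],[0,c['fy'],c['cy']],[0,0,1]])
    return K,(c['cam_to_world'] if n!="wrist" else toolT(s)@c['tool_from_camera'])
def ray(K,T,p):
    return T[:3,3],T[:3,:3]@np.linalg.solve(K,[p[0],p[1],1])
def onz(K,T,p,z):
    o,d=ray(K,T,p);return o+d*(z-o[2])/d[2]
def proj(K,T,P):
    q=(np.atleast_2d(P)-T[:3,3])@T[:3,:3]@K.T;return q[:,:2]/q[:,2:]
def tri(obs):
    A=0;b=0
    for K,T,p in obs:
        o,d=ray(K,T,p);d=d/np.linalg.norm(d);M=np.eye(3)-np.outer(d,d);A=A+M;b=b+M@o
    return np.linalg.solve(A,b)
E
python3 - <<'E'
from h import *
t=cv2.imread("pics/top0.png");s=cv2.imread("pics/side0.png")
a=cv2.resize(t[130:230,95:210],None,fx=3.4,fy=3.4,interpolation=2);b=cv2.resize(s[170:310,190:295],(375,500),interpolation=2)
im=np.zeros((500,800,3),np.uint8);im[:a.shape[0],:a.shape[1]]=a;im[:500,400:775]=b
cv2.imwrite("pics/crop.png",im)
for n,i in(("top",t),("side",s)):
    K,T=cam(n)
    m=cv2.inRange(cv2.cvtColor(i,cv2.COLOR_BGR2HSV),(50,100,80),(75,255,255))
    for c in cv2.findContours(m,0,2)[0]:
        if cv2.contourArea(c)<300: continue
        W=np.array([onz(K,T,p[0],.014)[:2] for p in c],np.float32)
        print(n,cv2.minAreaRect(W))
E
```

```text
top ((0.3842618763446808, -0.14874379336833954), (0.10893730819225311, 0.10815659165382385), 58.86449432373047)
top ((0.5814916491508484, -0.1712876558303833), (0.14120836555957794, 0.1413174867630005), 75.4985122680664)
side ((0.3853952884674072, -0.1418999433517456), (0.12442921847105026, 0.11465991288423538), 58.64137268066406)
side ((0.5815818309783936, -0.1670129895210266), (0.16059145331382751, 0.1484045386314392), 75.58306884765625)
```

View pics/crop.png

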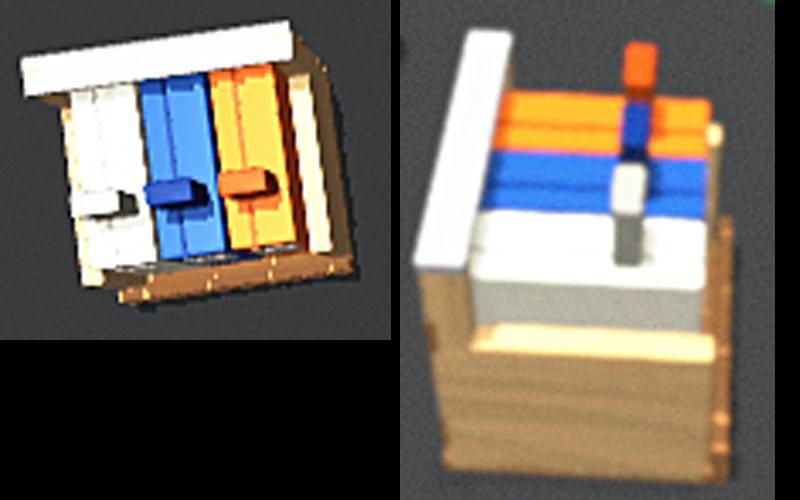

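The crop confirms the orange box at the tray-side end of the row, with blue next and white at the far end. Its tab top is at about (165,183) in top and (257,183) in side. Next is a coarse triangulation to plan the approach.

Run:
```python
from h import *
s=manip.get_state();T=toolT(s);print(T)
o=[(*cam("top"),(165.6,183.5)),(*cam("side"),(257.5,183.4))]
P=tri(o);print(P,[proj(k,t,P)[0] for k,t,_ in o])
K,Tt=cam("top")
a=onz(K,Tt,(95+25/3.4,130+95/3.4),.14);b=onz(K,Tt,(95+293/3.4,130+60/3.4),.14)
print(a,b,np.degrees(np.arctan2(a[1]-b[1],a[0]-b[0]))-90, np.linalg.norm(a-b))
```

```text
[[-0.0001  0.22   -0.9755  0.1265]
 [ 0.0014 -0.9755 -0.22   -0.5605]
 [-1.     -0.0013 -0.0002  0.2306]
 [ 0.      0.      0.      1.    ]]
[0.5849 0.1472 0.1612] [array([165.5616, 183.1544]), array([257.8754, 183.458 ])]
[0.6295 0.2587 0.14  ] [0.6477 0.1261 0.14  ] 7.802758897388529 0.1338374213956335
```

Request:
arm_command(series="-0.09 0 0 -0.0394 0 0 1; -0.09 0 0 -0.0394 0 0 1; -0.09 0 0 -0.0394 0 0 1; -0.09 0 0 -0.0394 0 0 1; -0.09 0 0 -0.0394 0 0 1; -0.09 0 0 -0.0394 0 0 1; -0.09 0 0 -0.0394 0 0 1; -0.09 0 0 -0.0394 0 0 1; -0.09 0 0 -0.0394 0 0 1; -0.09 0 0 -0.0394 0 0 1; -0.09 0 0 -0.0394 0 0 1; -0.09 0 0 -0.0394 0 0 1")

```text
clock: 1.15
position: [0.1265, -0.5607, 0.3394]
ee_rot: [0.534, 0.463, 0.535, -0.463]
contact_force: [0.2, 0.5, -0.3]
width: 0.0856
```

Request:
arm_command(series="0 0.228 -0.271 0 0 0 1; 0 0.228 -0.271 0 0 0 1; 0 0.228 -0.271 0 0 0 1; 0 0.228 -0.271 0 0 0 1; 0 0.228 -0.271 0 0 0 1; 0 0.228 -0.271 0 0 0 1; 0 0.228 -0.271 0 0 0 1; 0 0.228 -0.271 0 0 0 1; 0 0.228 -0.271 0 0 0 1; 0 0.228 -0.271 0 0 0 1; 0 0.228 -0.271 0 0 0 1; 0 0.228 -0.271 0 0 0 1")

```text
clock: 2.15
position: [0.3537, -0.1998, 0.3392]
ee_rot: [0.533, 0.465, 0.533, -0.465]
contact_force: [-0.1, -0.2, -0.3]
width: 0.0855
```

Request:
arm_command(series="0 0.228 -0.271 0 0 0 0.2; 0 0.228 -0.271 0 0 0 0.2; 0 0.228 -0.271 0 0 0 0.2; 0 0.228 -0.271 0 0 0 0.2; 0 0.228 -0.271 0 0 0 0.2; 0 0.228 -0.271 0 0 0 0.2; 0 0.228 -0.271 0 0 0 0.2; 0 0.228 -0.271 0 0 0 0.2; 0 0.228 -0.271 0 0 0 0.2; 0 0.228 -0.271 0 0 0 0.2; 0 0.228 -0.271 0 0 0 0.2; 0 0.228 -0.271 0 0 0 0.2")

```text
clock: 3.15
position: [0.5807, 0.1595, 0.3389]
ee_rot: [0.533, 0.464, 0.533, -0.465]
contact_force: [0.9, -0.4, 0.7]
width: 0.0511
```

Request:
arm_command(series="0 0 0 0 0 0 0.2; 0 0 0 0 0 0 0.2")

```text
clock: 3.32
position: [0.5805, 0.1592, 0.3378]
ee_rot: [0.533, 0.463, 0.534, -0.465]
contact_force: [0.7, -0.6, 0.5]
width: 0.0515
```

Run:
```python
from h import *
import pickle
s=manip.get_state();print(s['position'],s['width'],s['clock'],s['qpos']);i=get_image("wrist")[:,:,::-1]
pickle.dump(s,open("w1.pkl","wb"));cv2.imwrite("pics/w1.png",i);cv2.imwrite("pics/w1v.png",cv2.resize(i,(800,600),interpolation=2))
```

```text
[0.5805 0.1592 0.3378] 0.0514536487493252 3.3167 [ 0.1523  0.2821  1.2388 -0.0003  1.6231  0.0133]
```

View pics/w1v.png

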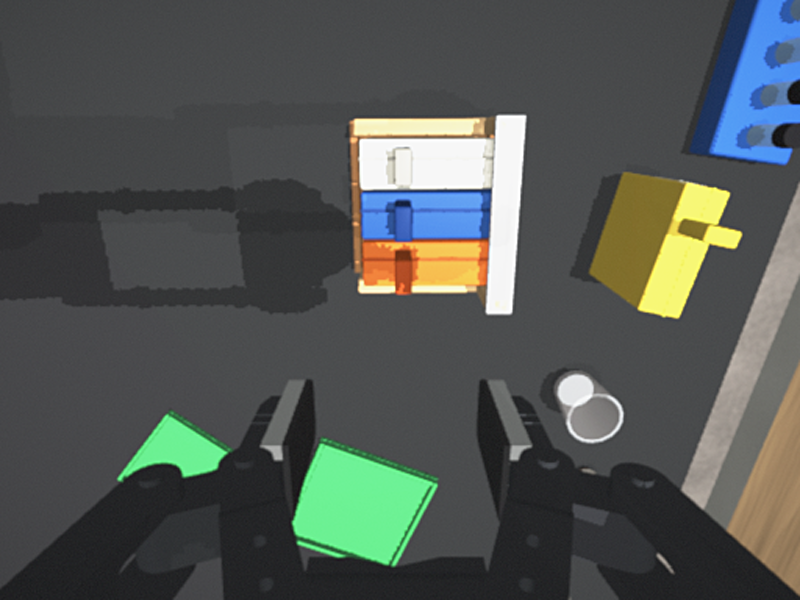

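The wrist view shows orange nearest the gripper, with its tab at (403,270) and the rail at x≈500, all nearly square to the tool axes. I take a second, lower view for triangulation.

Request:
arm_command(series="0.23 0 -0.14 0 0 0 0.2; 0.23 0 -0.14 0 0 0 0.2; 0.23 0 -0.14 0 0 0 0.2; 0 0 0 0 0 0 0.2; 0 0 0 0 0 0 0.2")

```text
clock: 3.78
position: [0.5733, 0.1981, 0.2697]
ee_rot: [0.533, 0.464, 0.533, -0.466]
contact_force: [0.4, -0.5, -0.5]
width: 0.0513
```

Run:
```python
from h import *
import pickle
s=manip.get_state();print(s['position'],s['width'],s['clock']);i=get_image("wrist")[:,:,::-1]
pickle.dump(s,open("w2.pkl","wb"));cv2.imwrite("pics/w2.png",i)
a=cv2.imread("pics/w1.png")[70:205,220:340];b=i[20:215,200:360]
im=np.zeros((600,800,3),np.uint8)
a=cv2.resize(a,None,fx=3,fy=3,interpolation=2);b=cv2.resize(b,None,fx=2.7,fy=2.7,interpolation=2)
im[:a.shape[0],:a.shape[1]]=a;im[:b.shape[0],365:365+b.shape[1]]=b
cv2.imwrite("pics/c2.png",im)
```

```text
[0.5733 0.1981 0.2697] 0.05131087211763494 3.7833
```

View pics/c2.png

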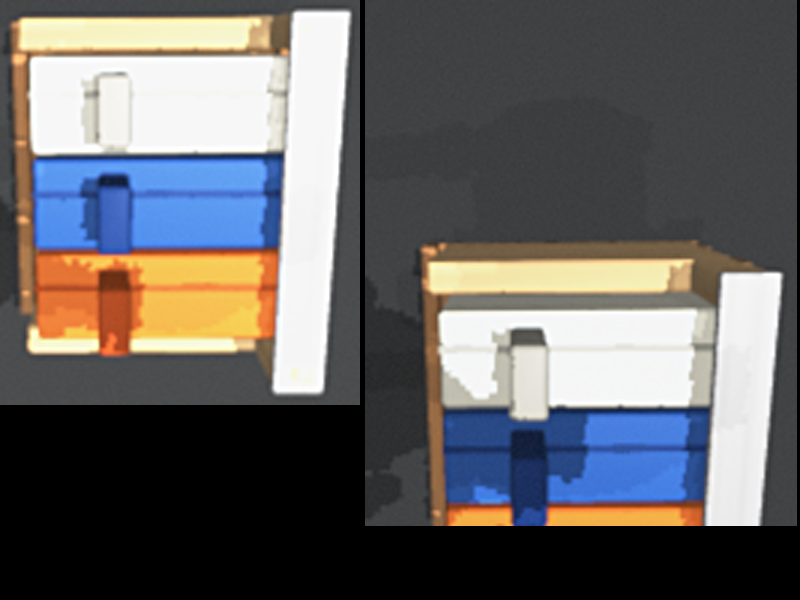

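Left crop: orange tab at (100–128, 270–353), orange top edges at y 250 and 338. The right crop cut the orange box off, so I recrop lower.

Run:
```python
from h import *
i=cv2.imread("pics/w2.png")[130:270,215:375]
cv2.imwrite("pics/c3.png",cv2.resize(i,None,fx=4,fy=4,interpolation=2))
```

```text
(no output)
```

View pics/c3.png

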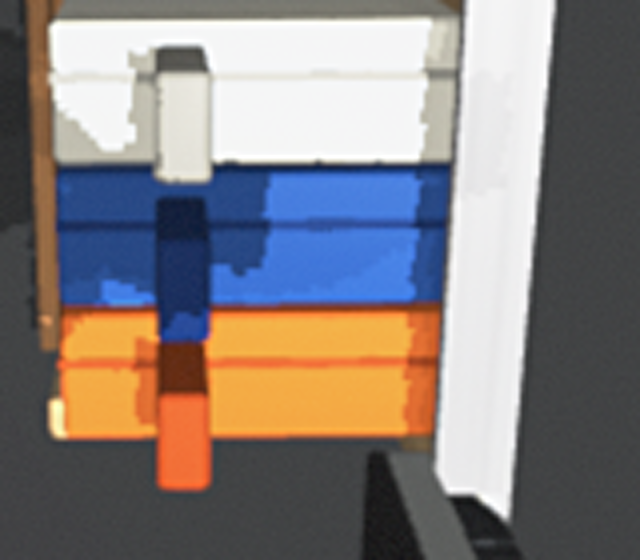

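Run:
```python
from h import *
import pickle
from scipy.optimize import least_squares
V=[]
def add(c,off,sc,pts):
    for P,p in pts: V.append((c,np.array(P)/1e3,np.array(off)+(np.array(p)-(sc-1)/2)/sc))
s1,s2=[pickle.load(open(f,"rb")) for f in("w1.pkl","w2.pkl")]
add(cam("wrist",s2),(215,130),4,[((-26,12,146),(159,392)),((-14,12,146),(211,392)),((-14,-12,146),(211,489)),((-26,-12,146),(159,489)),((-50,17,110),(62,308)),((-50,-17,110),(62,437))])
add(cam("wrist",s1),(220,70),3,[((-26,12,146),(100,297)),((-14,12,146),(129,297)),((-14,-12,146),(128,354)),((-26,-12,146),(101,354)),((-50,17,110),(36,250)),((-50,-17,110),(37,338))])
add(cam("top"),(95,130),3.4,[((-20,0,146),(240,182)),((-50,-17,110),(298,242)),((-50,17,110),(231,250))])
add(cam("side"),(190-400/3.571,170),3.571,[((-20,0,146),(641,48)),((-50,17,110),(709,158)),((-50,-17,110),(710,100))])
n=len(V)
def W(q,P): 
    c,s=np.cos(q[3]),np.sin(q[3]);return q[:3]+np.array([c*P[0]-s*P[1],s*P[0]+c*P[1],P[2]])
def f(q,idx): return np.concatenate([(proj(*V[i][0],W(q,V[i][1]))[0]-V[i][2]) for i in idx])
for nm,idx in(("wrist",range(12)),("w2",range(6)),("w1",range(6,12)),("ext",range(12,n)),("all",range(n))):
    r=least_squares(f,[.6,.147,.008,.13],args=(list(idx),),x_scale=.01,loss='soft_l1');print(nm,r.x,np.degrees(r.x[3]),np.sqrt(np.mean(r.fun**2)))
print(r.fun.reshape(-1,2).round(1).tolist())
q=r.x;T=toolT(s2);print(T, 'tab',W(q,np.array([-.02,0,.132])))
```

```text
wrist [0.6064 0.15   0.004  0.1192] 6.828451170015136 0.8531754801701276
w2 [0.6061 0.1526 0.0086 0.1287] 7.3768003843382886 0.29601981320931703
w1 [ 0.6067  0.1459 -0.0075  0.1015] 5.814047710546661 1.0342950669937434
ext [0.6054 0.1506 0.0094 0.1339] 7.670098305079597 1.1292420460154258
all [0.6061 0.1514 0.007  0.1295] 7.418916021458055 1.1920882312773842
[[-0.3, 0.4], [0.3, 0.4], [-0.3, 0.3], [-0.5, 0.2], [-0.4, 1.0], [0.1, -0.1], [-0.8, -2.7], [1.0, -2.6], [0.9, 0.3], [-1.3, 0.2], [-0.2, 1.0], [-0.2, 0.1], [0.3, -0.4], [-0.8, -0.4], [-0.5, -0.3], [-0.4, 5.1], [-0.9, 0.2], [-0.3, 1.2]]
[[-0.0026  0.9907  0.1357  0.5733]
 [-0.0017  0.1357 -0.9907  0.1981]
 [-1.     -0.0028  0.0013  0.2697]
 [ 0.      0.      0.      1.    ]] tab [0.5863 0.1488 0.139 ]
```

Fit: orange box at (0.606, 0.152, z 0.0086), yaw about 7.5°. Its height agrees with the rack floor's 8 mm. Tab centre is (0.586, 0.150).

Request:
arm_command(series="0 0.02 0.166 0 0 0 0.2; 0 0.02 0.166 0 0 0 0.2; 0 0.02 0.166 0 0 0 0.2; 0 0 0 0 0 0 0.2; 0.3 0 0 0 0 0 0.2; 0.3 0 0 0 0 0 0.2; 0.3 0 0 0 0 0 0.2; 0.25 0 0 0 0 0 0.2; 0.16 0 0 0 0 0 0.2; 0.15 0 0 0 0 0 0.2; 0 0 0 0 0 0 0.2; 0 0 0 0 0 0 0.2")

```text
clock: 4.83
position: [0.5877, 0.1505, 0.1252]
ee_rot: [0.533, 0.465, 0.533, -0.465]
contact_force: [-0.3, 0.3, 0.6]
width: 0.0513
```

Run:
```python
from h import *
s=manip.get_state();print(s['position'],toolT(s)[:3,:3],s['contact_force'],s['clock']);i=get_image("wrist")[:,:,::-1];j=get_image("side")[:,:,::-1]
im=np.hstack([cv2.resize(i,(440,330)),cv2.resize(j[150:315,160:340],(360,330),interpolation=2)])
cv2.imwrite("pics/g1.png",im)
```

```text
[0.5877 0.1505 0.1252] [[ 0.0007  0.9908  0.1352]
 [-0.      0.1352 -0.9908]
 [-1.      0.0007  0.0001]] [-0.3049  0.2791  0.6345] 4.8333
```

View pics/g1.png

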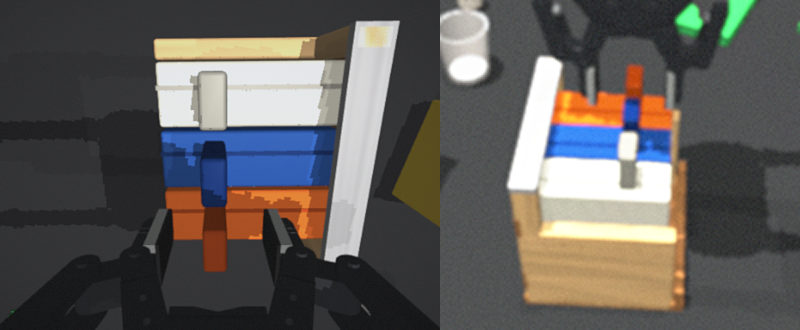

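Fingers straddle the orange tab: in the wrist image the tab is at (215,240) and the fingers at 165 and 275, so it is centred to about 1.5 mm. I trim and close.

Request:
arm_command(series="0 -0.015 0 0 0 0 0.2; 0 0 0 0 0 0 -1; 0 0 0 0 0 0 -1; 0 0 0 0 0 0 -1; 0 0 0 0 0 0 -1; 0 0 0 0 0 0 -1; 0 0 0 0 0 0 -1; 0 0 0 0 0 0 -1; 0 0 0 0 0 0 -1; 0 0 0 0 0 0 -1; 0 0 0 0 0 0 -1; 0 0 0 0 0 0 -1", squeeze=45)

```text
clock: 5.93
position: [0.5863, 0.1508, 0.1249]
ee_rot: [0.533, 0.465, 0.533, -0.464]
contact_force: [1.1, -0.1, 5.5]
width: 0.0113
```

Request:
arm_command(series="-0.007 -0.0307 0 0 0 0.00833 -1; -0.007 -0.0307 0 0 0 0.00833 -1; -0.007 -0.0307 0 0 0 0.00833 -1; -0.007 -0.0307 0 0 0 0.00833 -1; 0 0 0 0 0 0 -1")

```text
clock: 6.35
position: [0.5726, 0.149, 0.1272]
ee_rot: [0.557, 0.492, 0.508, -0.436]
contact_force: [-0.4, 0.7, 3.2]
width: 0.0113
```

Request:
arm_command(series="-0.007 -0.0307 0 0 0 0.00833 -1; -0.007 -0.0307 0 0 0 0.00833 -1; -0.007 -0.0307 0 0 0 0.00833 -1; -0.007 -0.0307 0 0 0 0.00833 -1; -0.007 -0.0307 0 0 0 0.00833 -1; -0.007 -0.0307 0 0 0 0.00833 -1; 0 0 0 0 0 0 -1; 0 0 0 0 0 0 -1; 0 0 0 0 0 0 -1")

```text
clock: 7.1
position: [0.5548, 0.1465, 0.1283]
ee_rot: [0.589, 0.53, 0.468, -0.391]
contact_force: [-2.2, 0.6, 9.0]
width: 0.011
```

Run:
```python
from h import *
s=manip.get_state();print(s['position'],toolT(s)[:3,:3],s['contact_force'],s['clock']);i=get_image("wrist")[:,:,::-1];j=get_image("side")[:,:,::-1]
im=np.hstack([cv2.resize(i,(440,330)),cv2.resize(j[150:315,160:340],(360,330),interpolation=2)])
cv2.imwrite("pics/g2.png",im)
```

```text
[0.5548 0.1465 0.1283] [[ 0.2562  0.957   0.1359]
 [ 0.0353  0.1312 -0.9907]
 [-0.966   0.2586 -0.0001]] [-2.2289  0.585   8.9949] 7.1
```

View pics/g2.png

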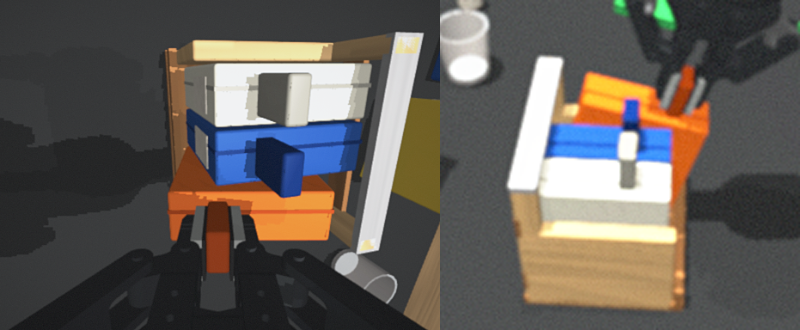

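Leaned 15° with the floor still carrying about 9 N at the foot, and the blue and white boxes undisturbed. In the wrist view orange is tilted out at (250,200) and clear of the rail. Next: lift over the lip, move outward, then up.

Request:
arm_command(series="-0.077 0.021 0 0 0 0 -1; -0.077 0.021 0 0 0 0 -1; -0.077 0.021 0 0 0 0 -1; -0.077 0.021 0 0 0 0 -1; 0 0 0 0 0 0 -1; -0.026 -0.097 0 0 0 0 -1; -0.026 -0.097 0 0 0 0 -1; -0.026 -0.097 0 0 0 0 -1; -0.026 -0.097 0 0 0 0 -1; 0 0 0 0 0 0 -1")

```text
clock: 8.03
position: [0.5111, 0.1406, 0.1585]
ee_rot: [0.588, 0.529, 0.469, -0.393]
contact_force: [-0.9, -0.2, -3.1]
width: 0.0113
```

Request:
arm_command(series="-0.193 0.052 0 0 0 0 -1; -0.193 0.052 0 0 0 0 -1; -0.193 0.052 0 0 0 0 -1; -0.193 0.052 0 0 0 0 -1; -0.193 0.052 0 0 0 0 -1; -0.193 0.052 0 0 0 0 -1; 0 0 0 0 0 0 -1; 0 0 0 0 0 0 -1")

```text
clock: 8.7
position: [0.5157, 0.1411, 0.2802]
ee_rot: [0.589, 0.531, 0.467, -0.391]
contact_force: [-0.5, -0.8, -3.3]
width: 0.011
```

Run:
```python
from h import *
s=manip.get_state();print(s['position'],toolT(s)[:3,:3],s['contact_force'],s['clock'],s['qpos'])
ims=[get_image(n)[:,:,::-1] for n in("top","side")]
cv2.imwrite("pics/g3.png",np.hstack([cv2.resize(a,(400,300)) for a in ims]))
```

```text
[0.5157 0.1411 0.2802] [[ 0.2586  0.9564  0.1359]
 [ 0.0354  0.1312 -0.9907]
 [-0.9653  0.261   0.0001]] [-0.486  -0.7899 -3.3135] 8.7 [ 0.137   0.0495  1.6985 -0.0003  1.1295  0.0008]
```

View pics/g3.png

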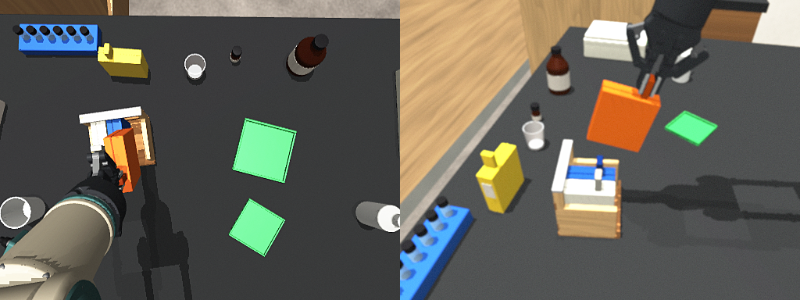

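Request:
arm_command(series="0 0 0 0 0 -0.01667 -1; 0 0 0 0 0 -0.01667 -1; 0 0 0 0 0 -0.01667 -1; 0 0 0 0 0 -0.01667 -1; 0 0 0 0 0 -0.01667 -1; 0 0 0 0 0 0 -1; 0 0 0.15 0 0 0 -1; 0 0 0.25 0 0 0 -1; 0 0 0.3 0 0 0 -1; 0 0 0.3 0 0 0 -1; 0 0 0.3 0 0 0 -1; 0 0 0.3 0 0 0 -1")

```text
clock: 9.8
position: [0.5362, -0.0186, 0.2782]
ee_rot: [0.533, 0.464, 0.533, -0.465]
contact_force: [0.4, 0.3, -2.2]
width: 0.0115
```

Request:
arm_command(series="0 0 0.3 0 0 0 -1; 0 0 0.3 0 0 0 -1; 0 0 0.3 0 0 0 -1; 0 0 0.3 0 0 0 -1; 0 0 0.25 0 0 0 -1; 0 0 0.12 0 0 0 -1; 0 0 0 0 0 0 -1; 0 0 0 0 0 0 -1; 0 0 0 0 0 0 -1")

```text
clock: 10.55
position: [0.5579, -0.1714, 0.2791]
ee_rot: [0.532, 0.465, 0.534, -0.464]
contact_force: [0.6, 0.4, -2.3]
width: 0.0114
```

Run:
```python
from h import *
s=manip.get_state();T=toolT(s);print(T,s['contact_force'],s['clock'])
d=np.array([.5617,-.1726,.30])-T[:3,3];print("tool shift",T[:3,:3].T@d)
ims=[get_image(n)[:,:,::-1] for n in("top","side")]
cv2.imwrite("pics/t.png",ims[0]);cv2.imwrite("pics/s.png",ims[1])
im=np.hstack([cv2.resize(ims[0][100:280,230:430],(400,360),interpolation=2),cv2.resize(ims[1][10:190,220:420],(400,360),interpolation=2)])
cv2.imwrite("pics/g4.png",im)
```

```text
[[-0.0009  0.9906  0.1367  0.5579]
 [ 0.0016  0.1367 -0.9906 -0.1714]
 [-1.     -0.0007 -0.0017  0.2791]
 [ 0.      0.      0.      1.    ]] [ 0.588   0.393  -2.2615] 10.55
tool shift [-0.021   0.0036  0.0016]
```

View pics/g4.png

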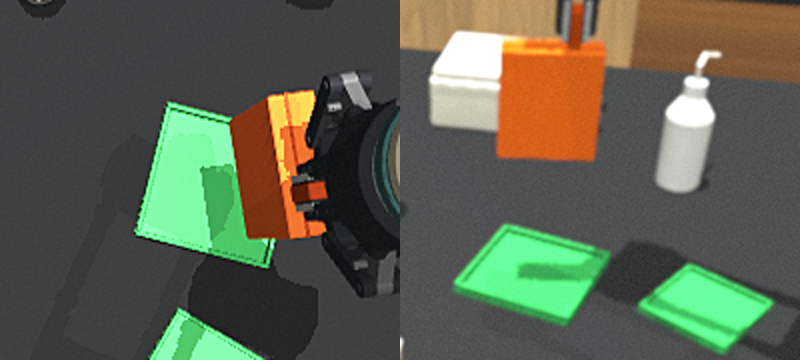

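The box hangs upright beside the large tray in view because of the camera perspective: bottom edge at (497–597,158) in the side crop, tray at (533,272). I check its pose against the model.

Run:
```python
from h import *
T=toolT(manip.get_state());Rm=np.c_[T[:3,1],-T[:3,2],-T[:3,0]]
w=lambda P:T[:3,3]+Rm@(np.array(P)/1e3-[-.02,0,.117])
for n,off,x0 in(("side",(220,10),400),("top",(230,100),0)):
    print(n,[((proj(*cam(n),w(P))[0]-off)*2+[x0,0]).round(1) for P in((-50,17,0),(50,17,0),(50,17,110),(-50,17,110),(-50,-17,110))])
```

```text
side [array([592.6, 162.2]), array([495.2, 158.3]), array([497.8,  50.9]), array([605. ,  54.6]), array([603. ,  41.4])]
top [array([243.9, 238.3]), array([225.3, 118.6]), array([264.2,  94.5]), array([287.1, 238.4]), array([335.9, 231.5])]
```

Request:
arm_command(series="0 0.018 0.008 0 0 0 -1; 0 0.018 0.008 0 0 0 -1; 0.2 0 0 0 0 0 -1; 0.25 0 0 0 0 0 -1; 0.25 0 0 0 0 0 -1; 0.25 0 0 0 0 0 -1; 0.2 0 0 0 0 0 -1; 0.15 0 0 0 0 0 -1; 0.1 0 0 0 0 0 -1; 0.06 0 0 0 0 0 -1; 0 0 0 0 0 0 -1; 0 0 0 0 0 0 -1")

```text
clock: 11.65
position: [0.5628, -0.1742, 0.1341]
ee_rot: [0.533, 0.465, 0.533, -0.465]
contact_force: [-0.0, 0.1, -2.0]
width: 0.0113
```

Request:
arm_command(series="0.04 -0.01 -0.015 0 0 0 -1; 0.03 0 0 0 0 0 -1; 0.02 0 0 0 0 0 -1; 0.01 0 0 0 0 0 -1; 0.01 0 0 0 0 0 -1; 0 0 0 0 0 0 -1; 0 0 0 0 0 0 -1")

```text
clock: 12.23
position: [0.561, -0.1728, 0.1225]
ee_rot: [0.533, 0.465, 0.533, -0.465]
contact_force: [0.3, 0.4, -2.4]
width: 0.0111
```

Request:
arm_command(series="0.005 0 0 0 0 0 -1; 0.005 0 0 0 0 0 -1; 0 0 0 0 0 0 -1; 0 0 0 0 0 0 -1")

```text
clock: 12.57
position: [0.5611, -0.1729, 0.1219]
ee_rot: [0.533, 0.465, 0.533, -0.465]
contact_force: [-0.8, 0.7, 0.1]
width: 0.0114
```

Request:
arm_command(series="0.005 0 0 0 0 0 -1; 0 0 0 0 0 0 -1; 0 0 0 0 0 0 -1")

```text
clock: 12.82
position: [0.5611, -0.1729, 0.1219]
ee_rot: [0.533, 0.465, 0.533, -0.465]
contact_force: [-2.1, 0.4, 6.9]
width: 0.0113
```

Run:
```python
from h import *
s=manip.get_state();print(s['position'],s['contact_force'],s['moment'])
ims=[get_image(n)[:,:,::-1] for n in("top","side")]
im=np.hstack([cv2.resize(ims[0][100:280,230:430],(400,360),interpolation=2),cv2.resize(ims[1][60:240,190:390],(400,360),interpolation=2)])
cv2.imwrite("pics/g5.png",im)
```

```text
[ 0.5611 -0.1729  0.1219] [-2.0505  0.4495  6.9364] [0.0719 0.3375 0.0349]
```

View pics/g5.png

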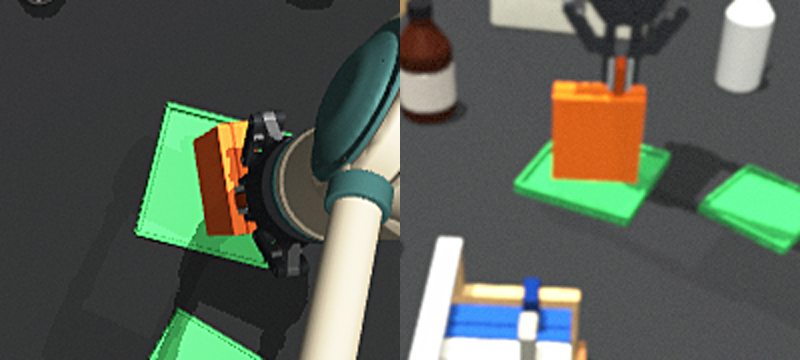

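The box stands in the large tray with the floor carrying its weight. Its foot edge runs (552,180)–(638,182) in the side crop. I check the centring numerically before letting go.

Run:
```python
from h import *
c=cam("side");a,b=[onz(*c,(190+(x-400)/2,60+y/2),.005) for x,y in((552,180.5),(638,182.5))]
u=(a-b)/np.linalg.norm(a-b);n=np.array([-u[1],u[0],0]);m=(a+b)/2;print(a,b,np.linalg.norm(a-b),"centre",m-.017*n,m+.017*n)
```

```text
[ 0.6259 -0.1476  0.005 ] [ 0.5271 -0.1651  0.005 ] 0.10031821639596167 centre [ 0.5795 -0.1731  0.005 ] [ 0.5736 -0.1396  0.005 ]
```

Request:
arm_command(series="-0.004 0 0 0 0 0 -1; 0 0 0 0 0 0 -1; 0 0 0 0 0 0 -0.6; 0 0 0 0 0 0 -0.5; 0 0 0 0 0 0 -0.3; 0 0 0 0 0 0 -0.1; 0 0 0 0 0 0 0; 0 0 0 0 0 0 0; 0 0 0 0 0 0 0; 0 0 0 0 0 0 0")

```text
clock: 13.75
position: [0.561, -0.1728, 0.1214]
ee_rot: [0.533, 0.465, 0.533, -0.465]
contact_force: [0.3, -0.2, -0.2]
width: 0.0425
```

Request:
arm_command(series="-0.1 0 0 0 0 0 0; -0.2 0 0 0 0 0 0; -0.3 0 0 0 0 0 0; -0.3 0 0 0 0 0 0; -0.3 0 0 0 0 0 0; -0.3 0 0 0 0 0 0; 0 0 0 0 0 0 0; 0 0 0 0 0 0 0; 0 0 0 0 0 0 0; 0 0 0 0 0 0 0")

```text
clock: 14.58
position: [0.5602, -0.1724, 0.2702]
ee_rot: [0.532, 0.464, 0.534, -0.465]
contact_force: [0.2, 0.3, 0.1]
width: 0.0424
```

Run:
```python
from h import *
s=manip.get_state();print(s['position'],s['contact_force'],s['width'],s['clock'])
ims=[get_image(n)[:,:,::-1] for n in("top","side")]
cv2.imwrite("pics/g6.png",np.hstack([cv2.resize(ims[0][100:310,80:390],(400,300)),cv2.resize(ims[1][40:320,130:410],(400,300))]))
```

```text
[ 0.5602 -0.1724  0.2702] [0.1651 0.2966 0.0918] 0.04238416577946915 14.5833
```

View pics/g6.png

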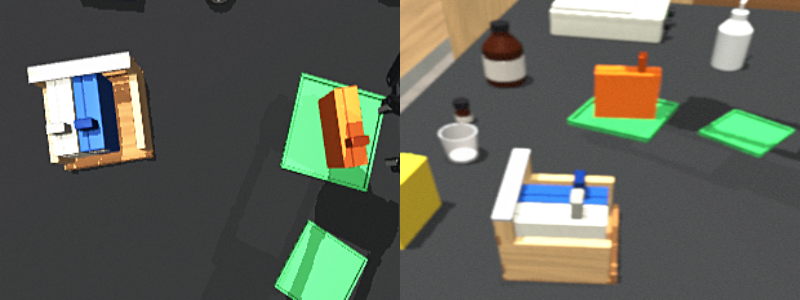

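The orange box stands upright in the large tray at (628,92) in the side half. Blue and white stand in the rack at (575,205), and the gripper is clear, so I hand in.

```bash
python3 -c "from rig import ticket;print(ticket.sign_off())"
```

```text
the job is handed in; nothing more can be done
None
```

The orange box now stands upright in the larger green tray, released, and the job is handed in at about 14.7 s. I pinched its tab and leaned it 15° over the lip, with about 9 N of floor force still on its foot. Then I lifted it up and out, carried it across and set it down with about 7 N of contact force.

**Last checks:**
- **Centring:** before release, the side view put the box about 3–4 mm from the tray centre.
- **After release:** the last pictures show the box upright, blue and white still standing in the rack, and the gripper about 15 cm higher with no contact force.
- **Disagreements:** the first wrist view put the box's foot at z −7.5 mm, probably because I misjudged a shaded tab edge. I used the second wrist view instead, which gave 8.6 mm and matched the 8 mm rack floor. Before lowering, the hanging box's outline was about 1–3 px off the model.

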